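Scan and unclip a display car at the model-car stall

ROBOT

A 6-joint arm with a two-finger parallel gripper is mounted at the origin on the work surface. World frame = base frame: x ahead of the robot, y to its left, z up, the work surface at z = 0. Lengths are in m, angles in rad, forces in N, time in s.
With the tool pointing down it reaches from about 0.275 to 0.975 m from the base axis. Payload 8.4 kg.
Tool frame: the origin (TCP) lies at the very end of the fingers, on their centre line; the grasp point (between the pads) lies 19 mm behind it; z points along the fingers, y is the direction in which the jaws open and shut (so a half turn about z gives the same grasp; the last joint's range is limited). The gripper opens to 92 mm and grips with 3 to 60 N. Pads are 20 mm wide; open, the fingers measure 128 mm over their backs; the gripper's body (75 mm by 189 mm) begins 69 mm behind the grasp point.
Start: joints at [1.181, 0.353, 1.633, -0, 1.155, -0.002], TCP at [0.236, 0.579, 0.215] pointing down, gripper open.
Joint ranges: [-2.63, 2.63], [-0.92, 2.1], [0.06, 2.66], [-1.3, 4.44], [0, 2.69], [-3.02, 3.02]. Speed limits (rad/s): [2.22, 2.22, 2.79, 3.14, 3.14, 3.14].

INTERFACE

Orientations are given as a unit quaternion [w, x, y, z].
In Python, from plant import * gives the robot as it stands.
- The arm moves only by the shell command python3 -m pendant 'ROWS'. ROWS is JSON, a list of rows, each a list of 3 entries, a list of its own where there are three numbers: the shift along the world's x, y, z in m, then the turn, a rotation vector about the world's x, y, z in rad, then the opening, from 0 (shut) to 1 (fully open). A call has 1 to 20 rows; each row shifts and turns the pose as measured when the row begins; what a row does not reach is not made up. A row lasts 1/12 s, in which the tool goes at most 41.7 mm and 7.16 degrees, less where a joint would pass 70% of its speed; a pose out of reach is approached as far as the arm can. A call with a gripper value outside its range is refused whole. The fingers move at their own pace and stop on an object; the grip force is fixed at half the most. Time passes only in rows, so rows that do not move let the fingers close. It gives the time, the measured TCP pose, the force and the opening at its end, in the units of the state.
- state(): the state, without advancing time (a new reading comes with each control period).
- snapshot(name): name is "scene" or "side" or "wrist"; returns the picture (420x560x3 uint8, red, green, blue); there is no depth.
- camera_params(name): a dict with "vertical_fov" (degrees; the focal length in pixels is half the picture's height over the tangent of half this angle, whatever the lens; pixels are square), "cx", "cy" (the principal point, pixels), "rvec" (rotation vector, rad) and "tvec" (3), from world to camera coordinates, as OpenCV has them; the wrist camera has in their place "T_tool_cam" (4x4, takes a point from camera to tool coordinates, whose origin is the TCP and whose axes are the flange's). Camera axes: x right, y down, z forward; pixel columns grow to the right and rows downward; lengths in m; the calibration is good to about 2 mm. The wrist camera is an equidistant fisheye: a pixel r from the principal point sees the ray r / f radians off the axis. A picture is of the moment at which its call begins: read the wrist's pose just before it. camera_params takes no time and is no camera call.
- sign_off(): hands the job in, once; it reports no verdict.
Trained networks look in the newest picture that a camera, given by its name, has taken for a name from the list of things; names that differ only in an ending like _2 or _b are one class to them, and where a whole thing is asked for, a point or a joint stands for the part that bears it (a point fixed in the world has none). Each returns a list of dicts, best first, with "conf" (0 to 1); they miss things now and then, are a little off and sometimes report something else, mostly with a low value. They report only what shows in the picture. A call takes as long as a camera call. They do not tell look-alikes from the thing itself.
- cut_out(camera, name): "region" (420x560 bool, what is visible of it) and "rect" ([left, top, width, height] as shares, 0 to 1, of the picture: columns of its width, rows of its height, round what is visible of it).
- spot_point(camera, name): "xy" ([column, row] as shares, 0 to 1, of the picture: columns of its width, rows of its height: a listed point, or the origin of a listed thing).
The state is a dict: "t": time; "joints": joint angles; "joint_vel": joint speeds; "tau": joint torques, N m; "tcp_pos": TCP position; "orientation": TCP orientation; "ft_force": force on the tool from outside, world axes, zero at the start; "wrist_torque": the same for the moment, N m; "width": opening from 0.0 (shut) to 1.0 (fully open).
Only numpy, scipy, OpenCV 4.12 (cv2) and the standard library are available. Lean on these libraries where they do the work, as an engineer would, in place of code of your own. Each camera call takes 0.05 s, during which the arm holds its last target.

TASK

A customer is buying the red car. Pick up the barcode scanner, point its window at the ticket on the red car's stand from the printed side and hold it steady there for a full second, then lay the scanner flat back on its black mat and let go. Then pinch the red car's two orange side catches together, lift the car on its plinth straight out of the stand, and finish while still holding it by the pinched catches, level and still, at least 12 cm above the table; leave the blue car in its stand and do not disturb anything else.

Things in the scene. Friction and masses are not known exactly. Their poses are not given: they have to be found in the camera images.
- scanner: Barcode scanner lying flat on its mat, 0.16 kg. Grey handle 36 wide (y), 34 mm high, from x = -80 to +5 mm; yellow head 50 wide, 40 high, x = +1 to +45 mm. Origin: on the underside, mid-width; z up, x forward out of the dark red window. Centre of mass near x = -15 mm. It reads straight ahead along +x from the window.
- scan_window (a point): Centre of the scanner's window, at (45, 0, 20) mm in the scanner's frame. It reads tickets 30 to 120 mm ahead.
- scan_mat: Fixed black rubber mat 190 (x) x 90 (y) x 4 mm on which the scanner lies. Origin: centre of its underside, on the table.
- red_stand: Fixed stand of the red car: black base 150 (x) x 120 (y) x 8 mm, ticket on its right (-y). Origin: centre of the base's underside, on the table; z up, x along the seated car to its tail. Grey catch lips, out to y = +-44 mm, and guides round the plinth (1 mm play sideways, 1.5 mm lengthwise) stand 22 mm above the table. The plinth rests on the base, 8 mm up.
- red_label (a point): Centre of the red car's ticket, at (0, -108, 55) mm in the stand's frame: white card 44 wide, 40 mm tall, black bars, leaning back 45 degrees, printed face to the stand's -x and up. Its top edge is 70 mm above the table. A level scanner that points along the stand's +x, window 55 mm above the table, reads it well.
- red_cassette: White plinth 120 x 48 x 12 mm with a red model car fixed on it (104 long, 40 wide, its top 42 mm above the plinth's underside, nose to the plinth's -x); 0.18 kg. Origin: centre of the underside; x along the car, nose to tail, z up. Locked in the stand by two orange catch tabs.
- red_pinch (a point): Midway between the red car's two orange catch tabs, at (0, 0, 41) mm in its plinth's frame, where to pinch. Outer faces of the tabs at y = +30 and -30 mm; upright, 22 mm wide along x, 1 to 54 mm above the plinth's underside. Come from above, a finger outside each, fingertips over the 22 mm high lips. Pinched they go in 5 mm each (50 mm over both) and free the plinth: then lift straight up.
- red_catch_left (a joint): How far the tab on the plinth's +y side is pushed in, m: 0 = out (locked), 0.005 = fully in. Sprung: 3.5 N starts it, 7 N holds it fully in; it takes 25 N and more without harm. Free of the lip from about 0.0035.
- red_catch_right (a joint): The same for the tab on the -y side.
- blue_cassette: White plinth 120 x 48 x 12 mm with a blue model car fixed on it (104 long, 40 wide, its top 42 mm above the plinth's underside, nose to the plinth's -x); 0.18 kg. Origin: centre of the underside; x along the car, nose to tail, z up. Same catches, in a stand of its own like the red car's. Leave it seated.
- yellow_car: Loose yellow model car, 104 x 40 x 30 mm, on the table. Bystander. Origin: centre of its underside.
- jar: Loose clear jar with a red cap, 50 mm across, 60 mm high. Bystander. Origin: centre of its underside.
- screwdriver: Loose screwdriver, 160 mm long, lying on the table. Bystander. Origin: below its middle.
Things that resemble listed ones, but are neither listed nor needed, are in the scene too. What is shaped like the scanner but turquoise is not meant.

How it is judged:
On the way, in this order (a step that is already met when the one before it is completed fails the run):
1. the held scanner points at the red car's ticket from its printed side and is held steady (x of red_label in the frame of scanner between 0.07 and 0.17 m and y of red_label in the frame of scanner between -0.02 and 0.02 m and z of red_label in the frame of scanner between 0 and 0.04 m and x of scan_window in the frame of red_stand below -0.015 m and linear speed of scanner below 0.03 m/s and angular speed of scanner below 0.25 rad/s and contact force between the fingers and scanner above 0.5 N), for 0.8 s.
2. the scanner lies flat on its mat again, released (horizontal distance between scanner and scan_mat below 0.055 m and z of scanner in the frame of scan_mat below 0.008 m and angle between scanner's own z axis and vertical below 0.1 rad and linear speed of scanner below 0.03 m/s and contact force between the fingers and scanner below 0.1 N), for 0.2 s.
3. both catches of the red car are pinched in while it still sits in its stand (value of joint each of red_catch_left, red_catch_right above 0.0035 m and z of red_cassette in the frame of red_stand below 0.015 m), for 0.1 s.
At the end, for the whole second after the job is handed in: The red car on its plinth is held by the fingers with both catches pinched in (each over 3.5 mm), underside more than 110 mm above the table, tilted less than 0.25 rad, still, out of its stand; the scanner lies flat and released on its mat, its origin within 55 mm of the mat's centre (all of step 2 and height (world z) of red_cassette above 0.11 m and angle between red_cassette's own z axis and vertical below 0.25 rad and value of joint each of red_catch_left, red_catch_right above 0.0035 m and contact force between the fingers and red_cassette above 2 N and contact force between red_cassette and red_stand below 0.1 N and linear speed of red_cassette below 0.03 m/s); the arm keeps its last pose, push and grip.
It fails at once if the blue car is pulled from its stand (distance of blue_cassette from where it was at the start of the episode above 0.012 m).
It fails at once if the loose yellow car is knocked away (distance of yellow_car from where it was at the start of the episode above 0.03 m).
It fails at once if the jar is knocked away (distance of jar from where it was at the start of the episode above 0.03 m).
It fails at once if the screwdriver is knocked away (distance of screwdriver from where it was at the start of the episode above 0.03 m).
It also fails if it takes over 61 s, if anything falls off the work surface, if the arm or the gripper's body presses on something with over 40 N, if the wrist force passes 120 N, or if a joint passes its speed limit or range.

## Working session

There is one attempt and no reset: what is moved stays moved. The work goes in short steps, Python scripts to look and compute and a shell command to move; the robot and the scene stay as the last step left them, time stands still between calls to the robot, and variables do not carry over. Pictures are saved under pics/ and viewed, and the job is handed in when it is done.

```bash
ls; mkdir -p pics
cat > h.py <<'E'
from plant import *
import numpy as np, cv2
from scipy.spatial.transform import Rotation as R
def snap(cam,fn):
    s=state(); im=snapshot(cam); cv2.imwrite('pics/'+fn,cv2.cvtColor(np.asarray(im),cv2.COLOR_RGB2BGR)); return s,im
def ray(cam,uv,s=None):
    p=camera_params(cam); f=210/np.tan(np.radians(p['vertical_fov'])/2)
    d=np.array([(uv[0]-p['cx'])/f,(uv[1]-p['cy'])/f])
    if cam=='wrist':
        r=np.linalg.norm(d); v=np.array([*(d/r*np.sin(r) if r>0 else d),np.cos(r)])
        T=np.array(p['T_tool_cam']); q=s['orientation']; Rt=R.from_quat([q[1],q[2],q[3],q[0]]).as_matrix()
        return np.array(s['tcp_pos'])+Rt@T[:3,3], Rt@T[:3,:3]@v
    Rm=R.from_rotvec(p['rvec']).as_matrix(); t=np.array(p['tvec'])
    return -Rm.T@t, Rm.T@np.array([d[0],d[1],1.0])
def hit(cam,uv,z,s=None):
    o,d=ray(cam,uv,s); return o+d*(z-o[2])/d[2]
def proj(cam,P):
    p=camera_params(cam); f=210/np.tan(np.radians(p['vertical_fov'])/2)
    c=R.from_rotvec(p['rvec']).as_matrix()@np.array(P)+np.array(p['tvec'])
    return np.array([p['cx']+f*c[0]/c[2],p['cy']+f*c[1]/c[2]])
E
python3 - <<'E'
from h import *
s,_=snap('scene','s0.png');snap('side','d0.png');snap('wrist','w0.png')
print(s)
for c in ['scene','side','wrist']: print(c,camera_params(c))
E
```

```text
pics
{'t': 0.0, 'joints': array([ 1.18058838e+00,  3.53648970e-01,  1.63415104e+00,  2.24418381e-05,
        1.15518641e+00, -2.39711839e-03]), 'joint_vel': array([ 0.0001112 ,  0.00066756, -0.00089536, -0.00228743,  0.0006669 ,
       -0.0016235 ]), 'tau': array([-1.93767075e-03, -5.93835533e+01, -3.34217119e+01,  6.95382594e-02,
        2.34452955e-02, -6.45182467e-05]), 'tcp_pos': array([0.23615114, 0.57812346, 0.21385595]), 'orientation': array([-1.45989134e-04,  1.92696985e-01,  9.81258063e-01, -6.81500886e-04]), 'ft_force': array([-0.67866521, -0.88998991, -0.21525577]), 'wrist_torque': array([0.01949988, 0.0286824 , 0.03765752]), 'width': 0.997000717866097}
scene {'vertical_fov': 44.16011980727795, 'cx': 269.70967675463686, 'cy': 210.26420379136263, 'rvec': array([ 2.00646509,  1.7018351 , -0.52383906]), 'tvec': array([-0.03458566, -0.3815365 ,  1.76237616])}
side {'vertical_fov': 56.4522785844903, 'cx': 282.88058849819225, 'cy': 208.50183216978257, 'rvec': array([ 2.43025157, -0.32419942,  0.1102543 ]), 'tvec': array([-0.53192379,  0.0951675 ,  1.05999839])}
wrist {'vertical_fov': 65.70646984690485, 'cx': 285.8427438760947, 'cy': 216.5937421912118, 'T_tool_cam': array([[ 3.88217199e-04, -9.55081454e-01, -2.96343154e-01,
         8.42832807e-02],
       [ 9.99999924e-01,  3.57346635e-04,  1.58336794e-04,
         7.25516846e-04],
       [-4.53273068e-05, -2.96343192e-01,  9.55081520e-01,
        -1.69440393e-01],
       [ 0.00000000e+00,  0.00000000e+00,  0.00000000e+00,
         1.00000000e+00]])}
```

View pics/s0.png

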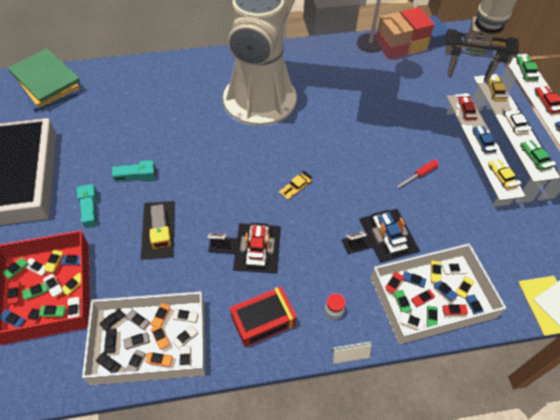

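View pics/d0.png

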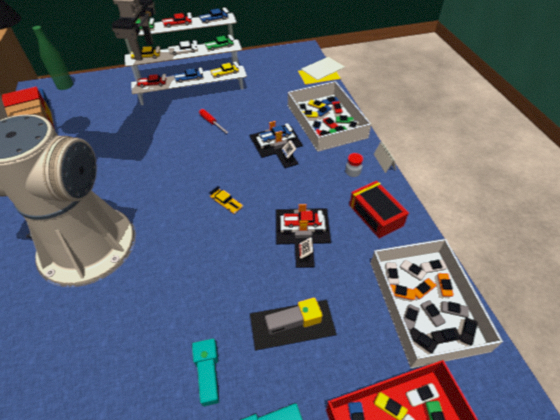

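View pics/w0.png

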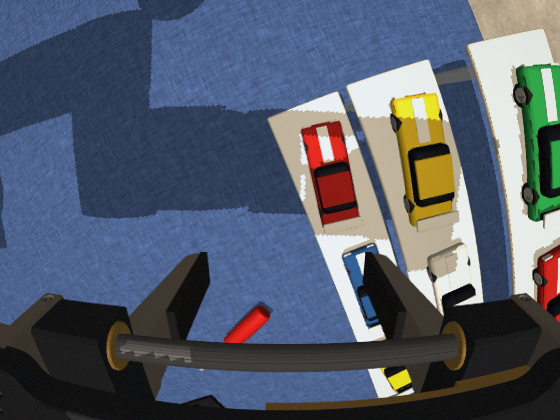

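Run:
```python
from h import *
for cam in ['scene','side']:
  for n in ['scanner','scan_window','scan_mat','red_stand','red_label','red_pinch','red_cassette','blue_cassette','yellow_car','jar','screwdriver']:
    z={'scan_window':.024,'scanner':.004,'red_label':.055,'red_pinch':.049,'red_cassette':.008,'blue_cassette':.008}.get(n,0)
    for d in spot_point(cam,n)[:3]:
      uv=np.array(d['xy'])*[560,420]; print(cam,n,round(d['conf'],2),uv.round(1),hit(cam,uv,z).round(4))
for cam,(u,v) in {'scene':(158,235),'side':(300,240)}.items():
  im=snapshot(cam)
  x0,y0=(60,130) if cam=='scene' else (190,180)
  w,h=(240,170)
  cv2.imwrite(f'pics/c_{cam}.png',cv2.cvtColor(cv2.resize(im[y0:y0+h,x0:x0+w],None,fx=3.3,fy=3.3,interpolation=cv2.INTER_CUBIC),cv2.COLOR_RGB2BGR))
print(state()['t'])
```

```text
scene scanner 0.9 [160.4 233.7] [ 0.4939 -0.3575  0.004 ]
scene scanner 0.66 [145.3 174. ] [ 0.2724 -0.3926  0.004 ]
scene scanner 0.66 [ 87.7 206.9] [ 0.368  -0.5608  0.004 ]
scene scan_window 0.95 [ 86.3 190. ] [ 0.3213 -0.5607  0.024 ]
scene scan_window 0.83 [160.2 243.4] [ 0.5381 -0.3566  0.024 ]
scene scan_window 0.74 [155.5 169.6] [ 0.277  -0.3586  0.024 ]
scene scan_mat 0.75 [158.8 229.9] [ 0.4779 -0.3618  0.    ]
scene red_stand 0.57 [259.4 246.2] [ 0.5766 -0.09    0.    ]
scene red_label 0.59 [215.9 236.2] [ 0.5592 -0.2044  0.055 ]
scene red_label 0.53 [254.4 242.3] [ 0.5947 -0.1055  0.055 ]
scene red_pinch 0.68 [257.3 238. ] [ 0.5791 -0.0954  0.049 ]
scene red_cassette 0.86 [254.6 242.8] [ 0.5683 -0.1021  0.008 ]
scene blue_cassette 0.83 [394.1 233.8] [0.6026 0.287  0.008 ]
scene yellow_car 0.63 [294.8 191.2] [0.4063 0.0429 0.    ]
scene yellow_car 0.25 [336.3 311.3] [0.7989 0.0745 0.    ]
scene yellow_car 0.17 [160.2 236.5] [ 0.5005 -0.359   0.    ]
scene jar 0.64 [336.1 309.9] [0.7952 0.0749 0.    ]
scene jar 0.43 [161.8 242. ] [ 0.5193 -0.3555  0.    ]
scene screwdriver 
[... 229 characters left out ...]
mat 0.74 [295.2 323.6] [ 0.482  -0.3657  0.    ]
side red_stand 0.77 [303.4 226.1] [ 0.584  -0.0981  0.    ]
side red_label 0.73 [305.9 251.2] [ 0.553  -0.2141  0.055 ]
side red_pinch 0.65 [307.4 215.2] [ 0.5925 -0.1008  0.049 ]
side red_cassette 0.78 [301.5 223.3] [ 0.5796 -0.0932  0.008 ]
side blue_cassette 0.63 [273.3 140.8] [0.5894 0.2664 0.008 ]
side yellow_car 0.68 [227.2 204. ] [0.3921 0.0386 0.    ]
side jar 0.89 [352.  171.6] [0.7942 0.0669 0.    ]
side jar 0.33 [273.  137.8] [0.5944 0.2908 0.    ]
side screwdriver 0.74 [213.4 120.8] [0.412  0.4375 0.    ]
side screwdriver 0.69 [304.7 213.1] [ 0.6012 -0.0544  0.    ]
side screwdriver 0.36 [303.7 249.1] [ 0.5621 -0.172   0.    ]
1.35
```

View pics/c_scene.png

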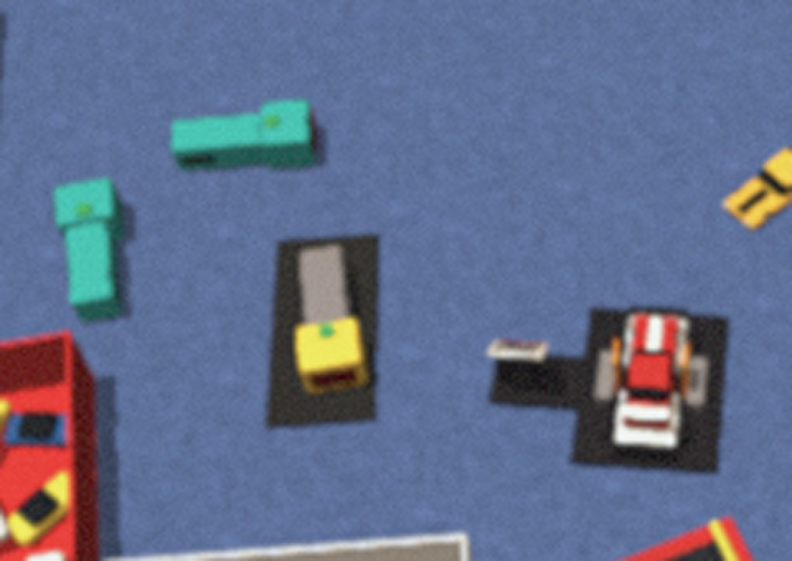

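View pics/c_side.png

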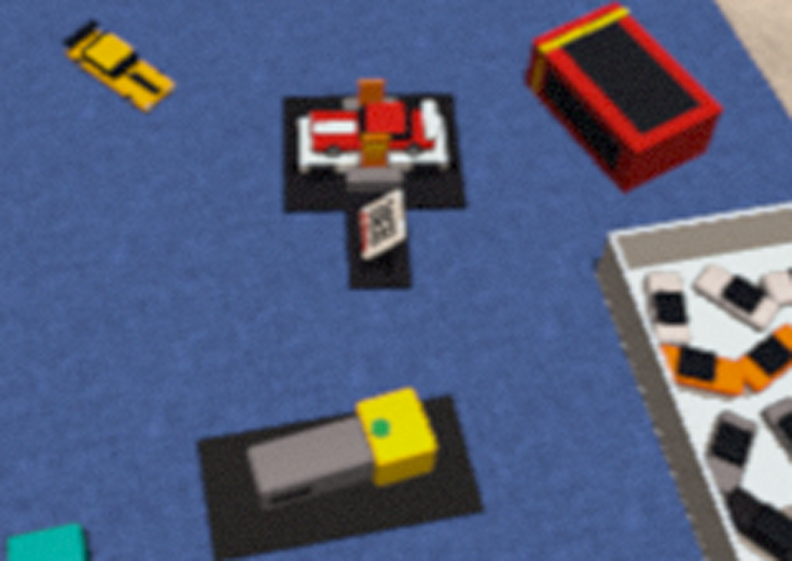

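Run:
```python
from h import *
def go(cam,pts,z,o):
    P=np.array([hit(cam,np.array(p)/3.3+o-0.35,z)[:2] for p in pts]); print(cam,P.round(3).tolist(),'c',P.mean(0).round(4))
    # edges yaw
    for i in range(4):
        d=P[(i+1)%4]-P[i]; print('  len %.3f ang %.1f'%(np.linalg.norm(d),np.degrees(np.arctan2(d[1],d[0]))))
S=(60,130);D=(190,180)
print('stand');go('scene',[(590,309),(727,319),(717,470),(572,462)],.008,S);go('side',[(285,97),(452,96),(467,210),(285,213)],.008,D)
print('mat');go('scene',[(278,242),(378,236),(374,417),(268,427)],.004,S);go('side',[(198,440),(452,396),(482,510),(218,558)],.004,D)
print('head top');go('scene',[(296,325),(360,317),(367,383),(303,392)],.044,S);go('side',[(357,401),(414,390),(438,448),(378,468)],.044,D)
```

```text
stand
scene [[0.497, -0.138], [0.526, -0.023], [0.668, -0.057], [0.641, -0.171]] c [ 0.5832 -0.0973]
  len 0.118 ang 75.7
  len 0.145 ang -13.3
  len 0.117 ang -102.9
  len 0.148 ang 166.9
side [[0.524, -0.024], [0.664, -0.062], [0.637, -0.179], [0.494, -0.143]] c [ 0.5797 -0.1018]
  len 0.145 ang -14.9
  len 0.120 ang -103.4
  len 0.148 ang 165.9
  len 0.122 ang 75.5
mat
scene [[0.38, -0.4], [0.388, -0.313], [0.571, -0.327], [0.567, -0.413]] c [ 0.4766 -0.3633]
  len 0.088 ang 85.0
  len 0.184 ang -4.5
  len 0.087 ang -93.1
  len 0.187 ang 175.9
side [[0.385, -0.314], [0.572, -0.329], [0.564, -0.416], [0.38, -0.4]] c [ 0.4751 -0.3648]
  len 0.188 ang -4.7
  len 0.087 ang -95.4
  len 0.184 ang 175.2
  len 0.087 ang 87.0
head top
scene [[0.497, -0.381], [0.498, -0.328], [0.563, -0.326], [0.563, -0.377]] c [ 0.5301 -0.3532]
  len 0.053 ang 89.3
  len 0.065 ang 1.8
  len 0.051 ang -89.9
  len 0.065 ang -177.1
side [[0.497, -0.333], [0.538, -0.336], [0.54, -0.381], [0.497, -0.384]] c [ 0.5179 -0.3587]
  len 0.041 ang -3.4
  len 0.045 ang -87.1
  len 0.044 ang -176.2
  len 0.051 ang 89.7
```

```bash
python3 -m pendant '[[[0,-0.02,0.03],[0,0,0],1],[[0.006,-0.036,0],[0,0,0.03],1],[[0.007,-0.036,0],[0,0,0.03],1],[[0.007,-0.036,0],[0,0,0.03],1],[[0.007,-0.036,0],[0,0,0.03],1],[[0.007,-0.036,0],[0,0,0.03],1],[[0.007,-0.036,0],[0,0,0.03],1],[[0.007,-0.036,0],[0,0,0.03],1],[[0.007,-0.036,0],[0,0,0.03],1],[[0.007,-0.036,0],[0,0,0.03],1],[[0.007,-0.036,0],[0,0,0.03],1],[[0.007,-0.036,0],[0,0,0.03],1],[[0.007,-0.036,0],[0,0,0],1],[[0.007,-0.036,0],[0,0,0],1],[[0.007,-0.036,0],[0,0,0],1],[[0.007,-0.036,0],[0,0,0],1]]'
```

```text
t: 2.68
tcp_pos: [0.3383, 0.0014, 0.2465]
orientation: [0.005, 0.014, 1.0, 0.003]
ft_force: [2.0, 0.1, -0.2]
width: 0.999
```

```bash
python3 -m pendant '[[[0.009,-0.036,-0.002],[0,0,0],1],[[0.009,-0.036,-0.002],[0,0,0],1],[[0.009,-0.036,-0.002],[0,0,0],1],[[0.009,-0.036,-0.002],[0,0,0],1],[[0.009,-0.036,-0.002],[0,0,0],1],[[0.009,-0.036,-0.002],[0,0,0],1],[[0.009,-0.036,-0.002],[0,0,0],1],[[0.009,-0.036,-0.002],[0,0,0],1],[[0.009,-0.036,-0.002],[0,0,0],1],[[0.009,-0.03,-0.002],[0,0,0],1],[[0,0,0],[0,0,0],1]]'
python3 - <<'E'
from h import *
s,im=snap('wrist','w1.png'); print(s['tcp_pos'],s['orientation'],s['joints'],s['t'])
for n,z in [('scanner',.004),('scan_window',.024),('scan_mat',0)]:
  for d in spot_point('wrist',n)[:2]:
    uv=np.array(d['xy'])*[560,420]; print(n,round(d['conf'],2),uv.round(1),hit('wrist',uv,z,s).round(4))
E
```

```text
t: 3.6
tcp_pos: [0.4292, -0.3802, 0.2282]
orientation: [0.01, 0.018, 1.0, 0.0]
ft_force: [-0.3, 1.0, -0.5]
width: 1.001
[ 0.42923402 -0.38019705  0.22816666] [1.03401435e-02 1.79093042e-02 9.99786109e-01 2.74577214e-04] [-0.73629616  0.25165559  1.74323068  0.01549537  1.1315432  -2.27775344] 3.6
scanner 0.97 [308.6 233.4] [ 0.4962 -0.3521  0.004 ]
scanner 0.67 [259.9  53. ] [ 0.2684 -0.4041  0.004 ]
scan_window 0.74 [308.4 270. ] [ 0.5392 -0.3541  0.024 ]
scan_window 0.74 [134.  101.2] [ 0.3128 -0.558   0.024 ]
scan_mat 0.98 [298.2 216.8] [ 0.4744 -0.365   0.    ]
```

View pics/w1.png

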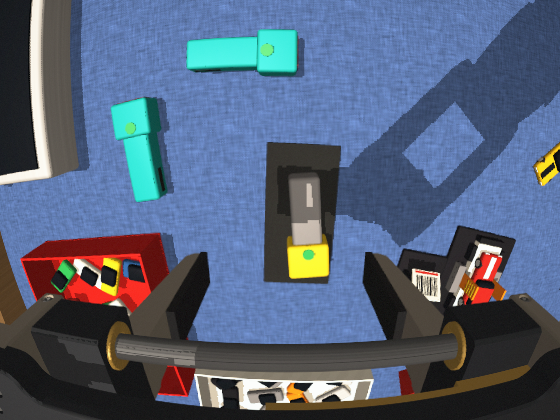

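Run:
```python
from h import *
s=state(); q=s['orientation']; Rt=R.from_quat([q[1],q[2],q[3],q[0]]).as_matrix(); print(Rt.round(3))
im=cv2.imread('pics/w1.png'); c=im[135:290,250:360]; cv2.imwrite('pics/c1.png',cv2.resize(c,None,fx=3.8,fy=3.8,interpolation=cv2.INTER_CUBIC))
for n,a,b,z in [('handleL',(289,178),(291,238),.038),('handleR',(319,174),(322,236),.038),('headL',(287,241),(289,277),.044),('headR',(327,237),(329,275),.044),('matL',(267,143),(264,281),.004),('matR',(340,147),(329,282),.004)]:
  A=hit('wrist',a,z,s);B=hit('wrist',b,z,s);d=B-A;print(n,A.round(4),B.round(4),np.degrees(np.arctan2(d[1],d[0])).round(1))
```

```text
[[-0.999  0.034  0.019]
 [ 0.034  0.999  0.003]
 [-0.019  0.004 -1.   ]]
handleL [ 0.4136 -0.3686  0.038 ] [ 0.4861 -0.3685  0.038 ] 0.1
handleR [ 0.41   -0.3348  0.038 ] [ 0.4849 -0.3315  0.038 ] 2.6
headL [ 0.4873 -0.3733  0.044 ] [ 0.5355 -0.3724  0.044 ] 1.1
headR [ 0.484  -0.3262  0.044 ] [ 0.5349 -0.3229  0.044 ] 3.7
matL [ 0.3764 -0.3935  0.004 ] [ 0.5629 -0.4072  0.004 ] -4.2
matR [ 0.3836 -0.3052  0.004 ] [ 0.5682 -0.3171  0.004 ] -3.7
```

View pics/c1.png

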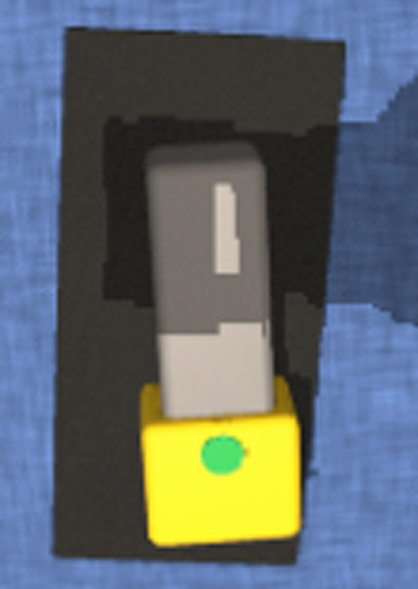

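```bash
python3 -m pendant '[[[0.022,0.014,-0.01],[-0.003,0.019,0.033],1],[[0.021,0.014,-0.02],[0,0,0.032],1],[[0,0,-0.035],[0,0,0],1],[[0,0,-0.035],[0,0,0],1],[[0,0,-0.035],[0,0,0],1],[[0,0,-0.025],[0,0,0],1],[[0,0,0],[0,0,0],1],[[0,0,0],[0,0,0],1]]'
python3 - <<'E'
from h import *
s,im=snap('wrist','w2.png'); q=s['orientation'];print(s['tcp_pos'],R.from_quat([q[1],q[2],q[3],q[0]]).as_matrix().round(3))
E
```

```text
t: 4.47
tcp_pos: [0.4728, -0.3339, 0.0705]
orientation: [0.003, -0.022, 1.0, -0.002]
ft_force: [0.7, 0.1, -0.1]
width: 1.003
[ 0.47282845 -0.3338901   0.07051838] [[-0.999 -0.044  0.007]
 [-0.044  0.999 -0.004]
 [-0.007 -0.004 -1.   ]]
```

View pics/w2.png

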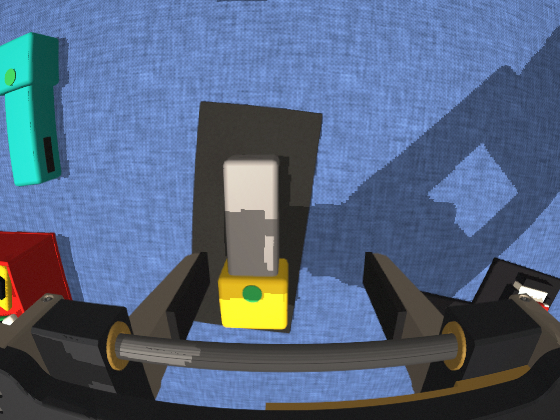

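Run:
```python
from h import *
s=state()
for n,a,b,z in [('L',(223.5,175),(228,260),.038),('R',(278.5,175),(279,265),.038),('head',(219,290),(288,290),.044),('headfront',(221,327),(287,330),.042)]:
  A=hit('wrist',a,z,s);B=hit('wrist',b,z,s);d=B-A;print(n,A.round(4),B.round(4),np.degrees(np.arctan2(d[1],d[0])).round(1))
for n,z in [('scanner',.004),('scan_window',.024),('scan_mat',0)]:
  for d in spot_point('wrist',n)[:1]:
    uv=np.array(d['xy'])*[560,420]; print(n,round(d['conf'],2),uv.round(1),hit('wrist',uv,z,s).round(4))
```

```text
L [ 0.4257 -0.3751  0.038 ] [ 0.485  -0.3728  0.038 ] 2.2
R [ 0.4245 -0.34    0.038 ] [ 0.4868 -0.3374  0.038 ] 2.5
head [ 0.5061 -0.3789  0.044 ] [ 0.503  -0.3304  0.044 ] 93.7
headfront [ 0.5406 -0.3796  0.042 ] [ 0.5397 -0.3294  0.042 ] 91.0
scanner 0.81 [40.5 90. ] [ 0.356  -0.5538  0.004 ]
scan_window 0.92 [258. 318.] [ 0.5426 -0.3526  0.024 ]
```

```bash
python3 -m pendant '[[[0.001,-0.0215,0],[0.004,0.007,0],1],[[0,0,0],[0,0,0],1],[[0,0,-0.025],[0,0,0],1],[[0,0,-0.02],[0,0,0],1],[[0,0,0],[0,0,0],1],[[0,0,0],[0,0,0],1]]'
```

```text
t: 5.17
tcp_pos: [0.481, -0.3628, 0.0376]
orientation: [0.009, -0.021, 1.0, -0.007]
ft_force: [-0.2, -0.3, 0.2]
width: 1.003
```

```bash
python3 -m pendant '[[[-0.006,0.007,0],[0.012,0.018,0],1],[[0,0,0],[0,0,0],1]]'; python3 -c "
from h import *
import numpy as np
for i in range(2):
  s=state(); q=s['orientation'];print(s['tcp_pos'],R.from_quat([q[1],q[2],q[3],q[0]]).as_matrix().round(3)[:,2],s['joint_vel'].round(3))
"
```

```text
t: 5.33
tcp_pos: [0.4751, -0.3557, 0.0401]
orientation: [-0.0, -0.021, 1.0, -0.001]
ft_force: [-0.2, 1.4, 0.1]
width: 0.999
[ 0.47514109 -0.3557262   0.04006721] [-0.    -0.001 -1.   ] [-0.005 -0.018 -0.017 -0.    -0.026 -0.003]
[ 0.47514109 -0.3557262   0.04006721] [-0.    -0.001 -1.   ] [-0.005 -0.018 -0.017 -0.    -0.026 -0.003]
```

Well aligned. Descend and close.

```bash
python3 -m pendant '[[[0,0,-0.014],[0,0,0],1],[[0,0,0],[0,0,0],1],[[0,0,-0.012],[0,0,0],1],[[0,0,0],[0,0,0],1]]'
```

```text
t: 5.67
tcp_pos: [0.4768, -0.3563, 0.0151]
orientation: [0.002, -0.021, 1.0, -0.002]
ft_force: [-1.3, 0.9, -1.0]
width: 1.004
```

```bash
python3 -m pendant '[[[-0.002,0,-0.003],[0,0,0],0.7],[[0,0,0],[0,0,0],0.5],[[0,0,0],[0,0,0],0.3],[[0,0,0],[0,0,0],0.2],[[0,0,0],[0,0,0],0.2],[[0,0,0],[0,0,0],0.2],[[0,0,0],[0,0,0],0.2],[[0,0,0],[0,0,0],0.2]]'
```

```text
t: 6.33
tcp_pos: [0.4744, -0.3563, 0.0109]
orientation: [0.001, -0.021, 1.0, -0.002]
ft_force: [0.6, 0.4, 0.4]
width: 0.44
```

```bash
python3 -m pendant '[[[0,0,0],[0,0,0],0.1],[[0,0,0],[0,0,0],0.1],[[0,0,0],[0,0,0],0.1],[[0,0,0],[0,0,0],0.1]]'; python3 -m pendant '[[[0,0,0.015],[0,0,0],0.1],[[0,0,0.015],[0,0,0],0.1],[[0,0,0.015],[0,0,0],0.1],[[0,0,0],[0,0,0],0.1]]'
python3 - <<'E'
from h import *
s,im=snap('wrist','w3.png'); print(s['tcp_pos'])
for d in spot_point('wrist','scan_window')[:1]+spot_point('wrist','red_label')[:2]: print(d['conf'],np.array(d['xy'])*[560,420])
E
```

```text
t: 6.67
tcp_pos: [0.4743, -0.3563, 0.011]
orientation: [0.001, -0.021, 1.0, -0.002]
ft_force: [-0.2, 0.2, -1.3]
width: 0.388
t: 7.0
tcp_pos: [0.4729, -0.3552, 0.0558]
orientation: [-0.0, -0.021, 1.0, -0.001]
ft_force: [0.7, 0.1, -1.4]
width: 0.389
[ 0.47290764 -0.35517942  0.05583614]
0.87 [32.088 35.28 ]
0.75 [471.128 360.108]
```

View pics/w3.png

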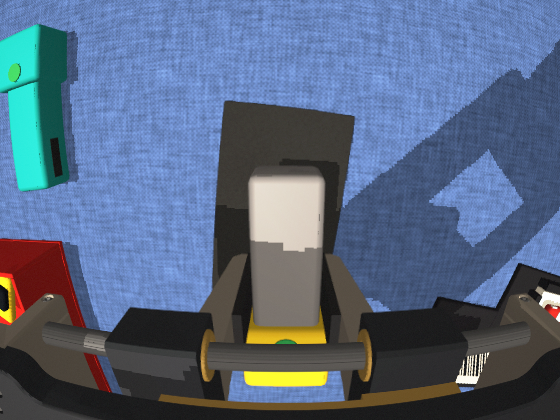

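```bash
python3 -m pendant '[[[-0.025,0.01,0],[0,0,-0.05],0.1],[[-0.02,0.025,0],[0,0,-0.06],0.1],[[-0.009,0.03,0],[0,0,-0.06],0.1],[[0,0.03,0],[0,0,-0.06],0.1],[[0,0.03,0],[0,0,-0.05],0.1],[[0,0.03,0],[0,0,0],0.1],[[0,0.02,0],[0,0,0],0.1],[[0,0,0],[0,0,0],0.1],[[0,0,0],[0,0,0],0.1]]'
python3 - <<'E'
from h import *
s,im=snap('wrist','w4.png'); q=s['orientation'];print(s['tcp_pos'],R.from_quat([q[1],q[2],q[3],q[0]]).as_matrix().round(3).tolist())
for cam in ['scene','side']:
  snap(cam,f'{cam}4.png')
  for n,z in [('red_label',.055),('scan_window',.069)]:
    for d in spot_point(cam,n)[:2]:
      uv=np.array(d['xy'])*[560,420]; print(cam,n,d['conf'],uv.round(1),hit(cam,uv,z).round(4))
a=cv2.imread('pics/scene4.png')[130:300,140:320];b=cv2.imread('pics/side4.png')[150:330,200:400]
cv2.imwrite('pics/c4.png',np.hstack([cv2.resize(a,(380,360)),cv2.resize(b,(400,360))]))
E
```

```text
t: 7.9
tcp_pos: [0.4084, -0.1711, 0.0447]
orientation: [-0.007, 0.127, 0.992, 0.002]
ft_force: [-0.6, 0.9, -1.4]
width: 0.39
[ 0.40841504 -0.17113548  0.04468946] [[-0.967, 0.253, -0.013], [0.253, 0.968, 0.005], [0.014, 0.002, -1.0]]
scene red_label 0.81 [218.1 234.4] [ 0.5545 -0.1979  0.055 ]
scene scan_window 0.9 [ 82.8 186.7] [ 0.3442 -0.5569  0.069 ]
scene scan_window 0.64 [153.9 168.4] [ 0.3098 -0.3567  0.069 ]
side red_label 0.91 [306.1 250.6] [ 0.5539 -0.2126  0.055 ]
side scan_window 0.91 [202.5 342.1] [ 0.2747 -0.3818  0.069 ]
side scan_window 0.57 [272.3 248.3] [ 0.4723 -0.1929  0.069 ]
```

View pics/c4.png

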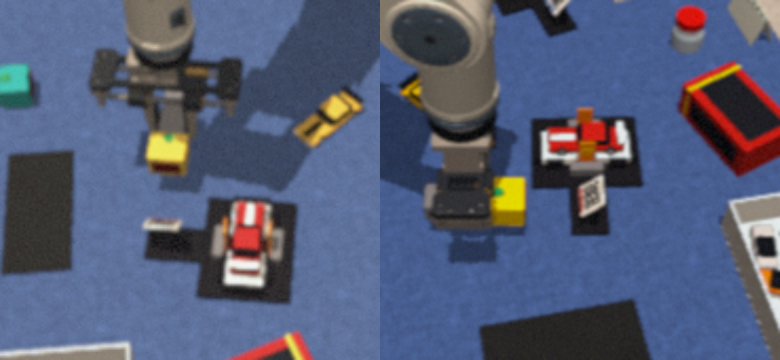

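View pics/w4.png

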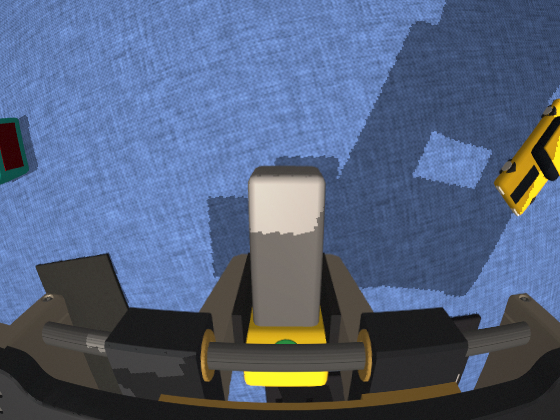

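```bash
python3 -m pendant '[[[0.008,0,0],[0,0,0],0.1],[[0,0,0],[0,0,0],0.1],[[0,0,0],[0,0,0],0.1],[[0,0,0],[0,0,0],0.1],[[0,0,0],[0,0,0],0.1],[[0,0,0],[0,0,0],0.1],[[0,0,0],[0,0,0],0.1],[[0,0,0],[0,0,0],0.1],[[0,0,0],[0,0,0],0.1],[[0,0,0],[0,0,0],0.1],[[0,0,0],[0,0,0],0.1],[[0,0,0],[0,0,0],0.1],[[0,0,0],[0,0,0],0.1],[[0,0,0],[0,0,0],0.1],[[0,0,0],[0,0,0],0.1],[[0,0,0],[0,0,0],0.1],[[0,0,0],[0,0,0],0.1]]'
python3 - <<'E'
from h import *
from scipy.optimize import least_squares
obs=[('scene',(217,235.3)),('side',(306,250.9))]
r=least_squares(lambda P:np.concatenate([proj(c,P)-uv for c,uv in obs]),[.555,-.206,.055]); L=r.x; print(L.round(4),r.fun.round(2))
s=state();q=s['orientation'];Rt=R.from_quat([q[1],q[2],q[3],q[0]]).as_matrix()
ax=np.c_[-Rt[:,0],Rt[:,1],-Rt[:,2]]; o=s['tcp_pos']+ax@np.array([.0215,0,-.007])
for P in (L,[.556,-.205,.055]): print((ax.T@(np.array(P)-o)).round(4))
print(s['tcp_pos'],s['joint_vel'].round(4))
E
```

```text
t: 9.67
tcp_pos: [0.4182, -0.1743, 0.0454]
orientation: [-0.006, 0.13, 0.992, 0.001]
ft_force: [-0.5, 0.3, -1.2]
width: 0.391
[ 0.554  -0.2042  0.0456] [-0.95  1.09 -1.01 -0.91]
[0.1174 0.0061 0.0088]
[0.1194 0.0058 0.0183]
[ 0.41821119 -0.17427939  0.04541847] [-0.0001  0.0006  0.0002  0.0014 -0.0009  0.0011]
```

```bash
python3 -m pendant '[[[0,-0.01,0.015],[0,0.008,0.03],0.1],[[0.004,-0.03,0],[0,0,0.05],0.1],[[0.008,-0.03,0],[0,0,0.05],0.1],[[0.008,-0.03,0],[0,0,0.05],0.1],[[0.008,-0.03,0],[0,0,0.04],0.1],[[0.008,-0.03,0],[0,0,0],0.1],[[0.004,-0.016,0],[0,0,0],0.1],[[0,0,0],[0,0,0],0.1],[[0,0,0],[0,0,0],0.1]]'
python3 -c "
from h import *
s=state(); q=s['orientation'];print(s['tcp_pos'],R.from_quat([q[1],q[2],q[3],q[0]]).as_matrix().round(3).tolist())"
```

```text
t: 10.42
tcp_pos: [0.4577, -0.3579, 0.0608]
orientation: [-0.011, 0.014, 1.0, -0.001]
ft_force: [-0.4, -0.1, -1.9]
width: 0.388
[ 0.45766631 -0.35785888  0.06076938] [[-0.999, 0.027, -0.022], [0.027, 1.0, -0.001], [0.022, -0.001, -1.0]]
```

```bash
python3 -m pendant '[[[0.002,-0.002,-0.015],[0,-0.022,0],0.1],[[0,0,-0.015],[0,0,0],0.1],[[0,0,-0.008],[0,0,0],0.1],[[0,0,0],[0,0,0],0.1],[[0,0,0],[0,0,0],0.1]]'
python3 -c "
from h import *
s=state(); q=s['orientation'];print(s['tcp_pos'],R.from_quat([q[1],q[2],q[3],q[0]]).as_matrix().round(3).tolist())"
```

```text
t: 10.83
tcp_pos: [0.4581, -0.3553, 0.0215]
orientation: [-0.001, 0.013, 1.0, 0.001]
ft_force: [-0.4, -0.1, -1.9]
width: 0.389
[ 0.45812962 -0.35525164  0.02153488] [[-1.0, 0.026, -0.002], [0.026, 1.0, 0.002], [0.002, 0.001, -1.0]]
```

```bash
python3 -m pendant '[[[0.002,-0.004,-0.006],[0,0,0],0.1],[[0,0,0],[0,0,0],0.1],[[0,0,-0.004],[0,0,0],0.1],[[0,0,0],[0,0,0],0.1],[[0,0,-0.001],[0,0,0],0.1],[[0,0,0],[0,0,0],0.1]]'
```

```text
t: 11.33
tcp_pos: [0.4614, -0.3588, 0.0115]
orientation: [-0.0, 0.012, 1.0, 0.0]
ft_force: [0.5, -0.2, -1.5]
width: 0.395
```

```bash
python3 -m pendant '[[[0,0,-0.001],[0,0,0],0.1],[[0,0,0],[0,0,0],0.5],[[0,0,0],[0,0,0],0.7],[[0,0,0],[0,0,0],0.9],[[0,0,0],[0,0,0],0.95],[[0,0,0],[0,0,0],0.95],[[0,0,0],[0,0,0],0.95],[[0,0,0],[0,0,0],0.95],[[0,0,0],[0,0,0],0.95]]'
```

```text
t: 12.08
tcp_pos: [0.4624, -0.3598, 0.012]
orientation: [0.001, 0.013, 1.0, -0.001]
ft_force: [-0.3, 1.2, -0.6]
width: 0.94
```

Now raise and look.

```bash
python3 -m pendant '[[[0,0,0.02],[0,0,0],0.95],[[0,0,0.03],[0,0,0],1],[[0,0,0.035],[0,0,0],1],[[0,0,0.035],[0,0,0],1],[[0,0,0.035],[0,0,0],1],[[0,0,0.02],[0,0,0],1],[[0,0,0],[0,0,0],1],[[0,0,0],[0,0,0],1]]'
python3 - <<'E'
from h import *
s,im=snap('wrist','w5.png'); print(s['tcp_pos'])
for n,z in [('scanner',.004),('scan_window',.024),('scan_mat',0)]:
  for d in spot_point('wrist',n)[:2]:
    uv=np.array(d['xy'])*[560,420]; print(n,round(d['conf'],2),uv.round(1),hit('wrist',uv,z,s).round(4))
E
```

```text
t: 12.75
tcp_pos: [0.4595, -0.3575, 0.193]
orientation: [-0.001, 0.013, 1.0, 0.001]
ft_force: [0.5, -1.0, -0.1]
width: 1.004
[ 0.45945835 -0.3574807   0.19303145]
scanner 0.81 [116.7 117.2] [ 0.3576 -0.555   0.004 ]
scanner 0.63 [283.2 214.2] [ 0.4833 -0.3601  0.004 ]
scan_window 0.93 [275.2  24. ] [ 0.2732 -0.3628  0.024 ]
scan_window 0.7 [284.2 257.9] [ 0.5293 -0.3601  0.024 ]
scan_mat 0.75 [280.1 204.5] [ 0.4727 -0.3634  0.    ]
```

View pics/w5.png

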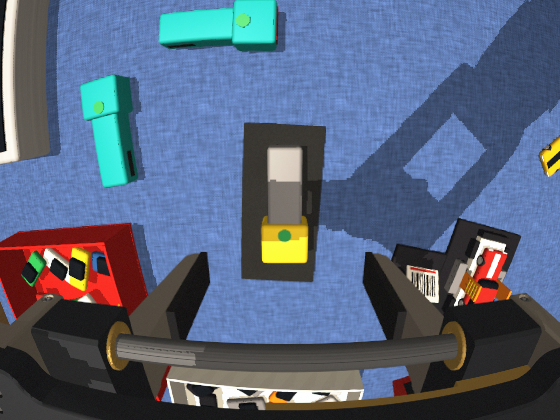

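```bash
python3 -m pendant '[[[0.004,0.02,0.01],[0,0,-0.03],1],[[0.009,0.034,0.01],[0,0,-0.05],1],[[0.009,0.034,0],[0,0,-0.05],1],[[0.009,0.034,0],[0,0,-0.05],1],[[0.009,0.034,0],[0,0,-0.04],1],[[0.009,0.034,0],[0,0,0],1],[[0.009,0.034,0],[0,0,0],1],[[0.004,0.015,0],[0,0,0],1],[[0,0,0],[0,0,0],1],[[0,0,0],[0,0,0],1]]'
python3 - <<'E'
from h import *
s,im=snap('wrist','w6.png'); q=s['orientation'];print(s['tcp_pos'],R.from_quat([q[1],q[2],q[3],q[0]]).as_matrix().round(3).tolist())
for n,z in [('red_pinch',.049),('red_cassette',.008),('red_stand',0),('red_label',.055)]:
  for d in spot_point('wrist',n)[:2]:
    uv=np.array(d['xy'])*[560,420]; print(n,round(d['conf'],2),uv.round(1),hit('wrist',uv,z,s).round(4))
E
```

```text
t: 13.78
tcp_pos: [0.5139, -0.1056, 0.1953]
orientation: [-0.015, 0.13, 0.991, 0.006]
ft_force: [-0.2, 0.1, 0.4]
width: 0.997
[ 0.51390099 -0.10555575  0.1952581 ] [[-0.966, 0.257, -0.027], [0.257, 0.966, 0.016], [0.03, 0.009, -1.0]]
red_pinch 0.56 [310.9 259.8] [ 0.5764 -0.0925  0.049 ]
red_cassette 0.56 [306.  246.7] [ 0.5763 -0.0951  0.008 ]
red_label 0.93 [207.8 268.4] [ 0.5557 -0.2011  0.055 ]
```

View pics/w6.png

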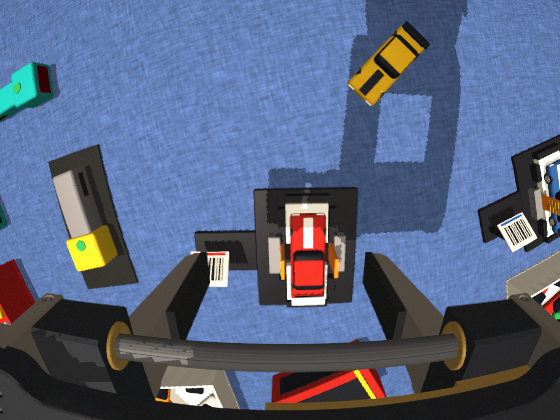

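Run:
```python
import cv2
im=cv2.imread('pics/w6.png'); c=im[175:315,240:370]; cv2.imwrite('pics/c6.png',cv2.resize(c,None,fx=4.2,fy=4.2,interpolation=cv2.INTER_CUBIC))
```

```text
(no output)
```

View pics/c6.png

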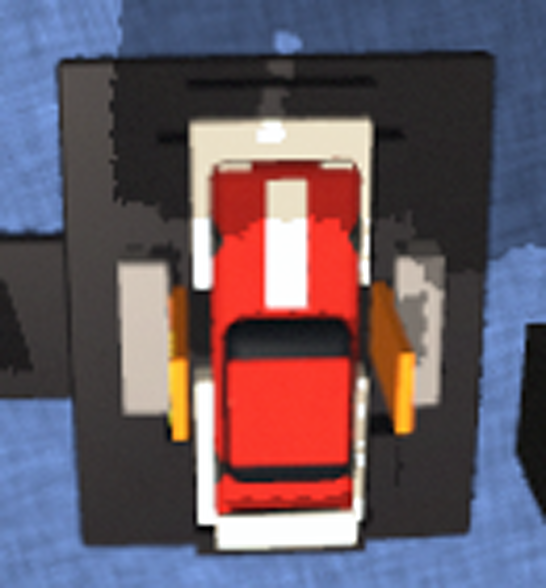

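Run:
```python
from h import *
s=state(); g=lambda p,z: hit('wrist',np.array(p)/4.2+[240-.4,175-.4],z,s)
B=np.array([g(p,.008)[:2] for p in [(60,62),(490,54),(470,533),(83,545)]]); print(B.round(4).tolist(),B.mean(0))
for i in range(4):
  d=B[(i+1)%4]-B[i]; print(np.linalg.norm(d).round(3),np.degrees(np.arctan2(d[1],d[0])).round(1))
Lp=np.array([g(p,.022)[:2] for p in [(118,262),(443,255),(443,405),(122,414)]]); print('lips',Lp.round(4).tolist(),Lp.mean(0), np.linalg.norm(Lp[1]-Lp[0]))
Tb=np.array([g(p,.062)[:2] for p in [(170,360),(413,352),(413,432),(173,440)]]); print('tabs',Tb.round(4).tolist(),Tb.mean(0), np.linalg.norm(Tb[1]-Tb[0]))
for a,b in [(0,3),(1,2)]:
  for Q in (Lp,Tb):
    d=Q[b]-Q[a]; print(np.linalg.norm(d).round(4),np.degrees(np.arctan2(d[1],d[0])).round(1))
for Q in (Lp,Tb):
  d=Q[1]-Q[0]; print(np.degrees(np.arctan2(d[1],d[0])).round(1)-90)
```

```text
[[0.4951, -0.1372], [0.5231, -0.0239], [0.6678, -0.0584], [0.6391, -0.1738]] [ 0.58129056 -0.09832887]
0.117 76.1
0.149 -13.4
0.119 -104.0
0.149 165.8
lips [[0.5493, -0.1358], [0.5707, -0.0505], [0.6148, -0.0594], [0.5929, -0.1473]] [ 0.5819168  -0.09822595] 0.08794506227649847
tabs [[0.564, -0.125], [0.578, -0.0671], [0.5996, -0.0715], [0.5852, -0.1301]] [ 0.58167502 -0.09842579] 0.059589451510465255
0.0451 -14.8
0.0218 -13.5
0.045 -11.5
0.022 -11.7
-14.099999999999994
-13.599999999999994
```

```bash
python3 -m pendant '[[[0.034,0.004,0],[-0.016,-0.027,0.019],1],[[0.028,0.003,-0.01],[0,0,0],1],[[0,0,-0.03],[0,0,0],1],[[0,0,-0.03],[0,0,0],1],[[0,0,-0.02],[0,0,0],1],[[0,0,0],[0,0,0],1],[[0,0,0],[0,0,0],1]]'
python3 -c "
from h import *
s=state(); q=s['orientation'];print(s['tcp_pos'],R.from_quat([q[1],q[2],q[3],q[0]]).as_matrix().round(4).tolist())"
```

```text
t: 14.62
tcp_pos: [0.58, -0.1084, 0.1057]
orientation: [0.005, 0.127, 0.992, -0.001]
ft_force: [0.5, 0.1, 0.3]
width: 1.005
[ 0.57998774 -0.10843939  0.10565435] [[-0.9679, 0.2511, 0.0092], [0.2511, 0.968, -0.0035], [-0.0098, -0.0011, -1.0]]
```

```bash
python3 -m pendant '[[[0.002,0.01,0],[0.004,0.009,0.012],1],[[0,0,0],[0,0,0],1],[[0,0,0],[0,0,0],1]]'
python3 - <<'E'
from h import *
s,im=snap('wrist','w7.png'); q=s['orientation'];print(s['tcp_pos'],R.from_quat([q[1],q[2],q[3],q[0]]).as_matrix().round(4).tolist())
E
```

```text
t: 14.87
tcp_pos: [0.5831, -0.0992, 0.1086]
orientation: [0.001, 0.121, 0.993, 0.0]
ft_force: [-0.2, 0.8, 0.4]
width: 1.001
[ 0.5830616  -0.09920515  0.10861214] [[-0.9706, 0.2406, 0.0017], [0.2406, 0.9706, 0.0005], [-0.0015, 0.0009, -1.0]]
```

View pics/w7.png

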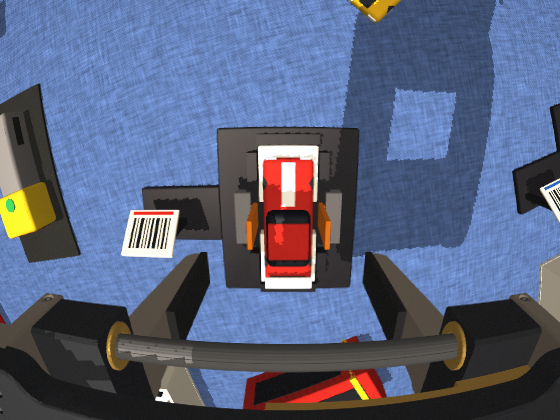

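```bash
python3 -m pendant '[[[-0.001,0,-0.025],[0,0,0],1],[[0,0,0],[0,0,0],1],[[0,0,-0.02],[0,0,0],1],[[0,0,0],[0,0,0],1]]'
python3 -c "
from h import *
s=state(); q=s['orientation'];print(s['tcp_pos'],R.from_quat([q[1],q[2],q[3],q[0]]).as_matrix().round(4).tolist())"
```

```text
t: 15.25
tcp_pos: [0.5858, -0.0994, 0.0687]
orientation: [0.005, 0.121, 0.993, 0.0]
ft_force: [-1.6, 0.4, -0.3]
width: 0.996
[ 0.58582682 -0.09940471  0.06865106] [[-0.9707, 0.2399, 0.0108], [0.2399, 0.9708, -0.001], [-0.0107, 0.0016, -0.9999]]
```

```bash
python3 -m pendant '[[[-0.004,0.001,-0.008],[0.001,0.011,0],1],[[0,0,0],[0,0,0],1],[[-0.001,0,-0.012],[0,0.003,0],1],[[0,0,0],[0,0,0],1],[[-0.001,0,-0.01],[0,0.003,0],1],[[0,0,0],[0,0,0],1]]'
python3 -c "
from h import *
s=state(); q=s['orientation'];print(s['tcp_pos'],R.from_quat([q[1],q[2],q[3],q[0]]).as_matrix().round(4).tolist())"
```

```text
t: 15.75
tcp_pos: [0.5821, -0.0987, 0.0416]
orientation: [-0.001, 0.121, 0.993, -0.001]
ft_force: [-1.3, 0.3, -0.9]
width: 1.001
[ 0.58211    -0.0987385   0.04159409] [[-0.9708, 0.2397, -0.0024], [0.2397, 0.9708, -0.0009], [0.0021, -0.0015, -1.0]]
```

```bash
python3 -m pendant '[[[0,0,-0.007],[0,-0.002,0],1],[[0,0,0],[0,0,0],1],[[0,0,-0.004],[0,0,0],1],[[0,0,0],[0,0,0],1],[[0,0,0],[0,0,0],1]]'
python3 - <<'E'
from h import *
s,im=snap('wrist','w8.png'); q=s['orientation'];print(s['tcp_pos'],R.from_quat([q[1],q[2],q[3],q[0]]).as_matrix().round(4).tolist())
E
```

```text
t: 16.17
tcp_pos: [0.5821, -0.0988, 0.029]
orientation: [-0.0, 0.121, 0.993, -0.0]
ft_force: [-0.3, -0.3, -0.2]
width: 1.003
[ 0.58208362 -0.09876606  0.02904235] [[-0.9708, 0.2398, -0.0007], [0.2398, 0.9708, -0.0008], [0.0005, -0.001, -1.0]]
```

View pics/w8.png

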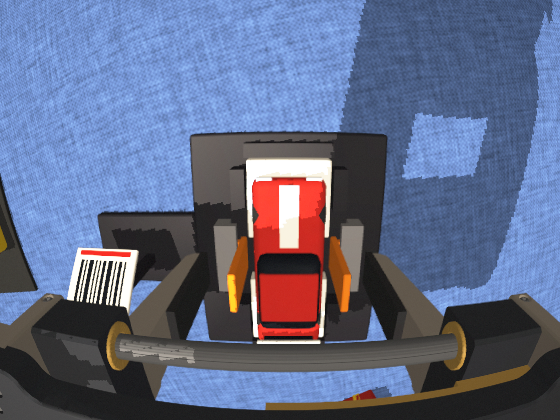

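Fingers outside the tabs, tip 7 mm above the lips. Pinch.

```bash
python3 -m pendant '[[[0,0,0],[0,0,0],0.8],[[0,0,0],[0,0,0],0.7],[[0,0,0],[0,0,0],0.6],[[0,0,0],[0,0,0],0.5],[[0,0,0],[0,0,0],0.4],[[0,0,0],[0,0,0],0.4],[[0,0,0],[0,0,0],0.4],[[0,0,0],[0,0,0],0.4],[[0,0,0],[0,0,0],0.4],[[0,0,0],[0,0,0],0.4]]'
python3 - <<'E'
from h import *
s,im=snap('wrist','w9.png'); q=s['orientation'];print(s['tcp_pos'],s['width']*92,R.from_quat([q[1],q[2],q[3],q[0]]).as_matrix().round(4).tolist())
E
```

```text
t: 17.05
tcp_pos: [0.5827, -0.0985, 0.0302]
orientation: [0.0, 0.121, 0.993, -0.0]
ft_force: [-0.9, -0.3, 1.0]
width: 0.525
[ 0.58267767 -0.09845915  0.03023066] 48.29541399149014 [[-0.9708, 0.2399, 0.0008], [0.2399, 0.9708, -0.0006], [-0.0009, -0.0004, -1.0]]
```

View pics/w9.png

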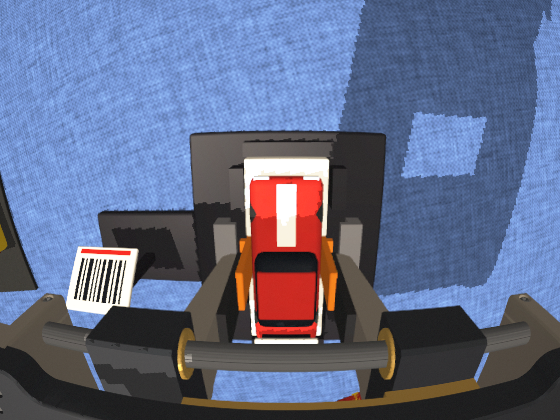

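```bash
python3 -m pendant '[[[0,0,0],[0,0,0],0.3],[[0,0,0],[0,0,0],0.3],[[0,0,0.006],[0,0,0],0.3],[[0,0,0],[0,0,0],0.3],[[0,0,0.008],[0,0,0],0.3],[[0,0,0],[0,0,0],0.3]]'
python3 -c "
from h import *
s=state(); q=s['orientation'];print(s['tcp_pos'],s['width']*92,s['wrist_torque'],R.from_quat([q[1],q[2],q[3],q[0]]).as_matrix().round(4).tolist())"
```

```text
t: 17.6
tcp_pos: [0.5821, -0.0984, 0.0447]
orientation: [-0.0, 0.121, 0.993, -0.0]
ft_force: [1.0, -0.1, -1.4]
width: 0.532
[ 0.58211028 -0.09836974  0.04472382] 48.97480109842949 [ 0.01482564 -0.03560712 -0.03896256] [[-0.9708, 0.2399, -0.0007], [0.2399, 0.9708, -0.0003], [0.0006, -0.0004, -1.0]]
```

```bash
python3 -m pendant '[[[0,0,0.015],[0,0,0],0.3],[[0,0,0.018],[0,0,0],0.3],[[0,0,0.018],[0,0,0],0.3],[[0,0,0.018],[0,0,0],0.3],[[0,0,0.018],[0,0,0],0.3],[[0,0,0.018],[0,0,0],0.3],[[0,0,0.015],[0,0,0],0.3],[[0,0,0.01],[0,0,0],0.3],[[0,0,0],[0,0,0],0.3],[[0,0,0],[0,0,0],0.3],[[0,0,0],[0,0,0],0.3]]'
python3 - <<'E'
from h import *
s,im=snap('wrist','w10.png'); q=s['orientation'];print(s['tcp_pos'],s['width']*92,R.from_quat([q[1],q[2],q[3],q[0]]).as_matrix().round(4).tolist())
snap('scene','s10.png');snap('side','d10.png')
a=cv2.imread('pics/w10.png');b=cv2.imread('pics/d10.png')
cv2.imwrite('pics/c10.png',np.hstack([cv2.resize(a,(400,300)),cv2.resize(b[80:350,150:510],(400,300))]))
E
```

```text
t: 18.52
tcp_pos: [0.5793, -0.0989, 0.1813]
orientation: [-0.001, 0.121, 0.993, -0.001]
ft_force: [0.4, 0.3, -2.3]
width: 0.526
[ 0.57932776 -0.09887988  0.18129264] 48.36547001968044 [[-0.9708, 0.2399, -0.0025], [0.2399, 0.9708, -0.0014], [0.0021, -0.0019, -1.0]]
```

View pics/c10.png

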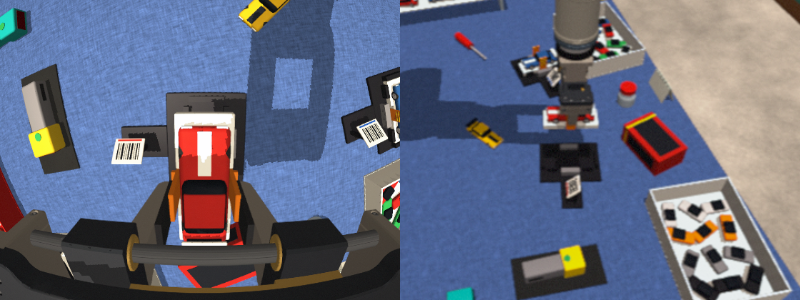

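View pics/s10.png

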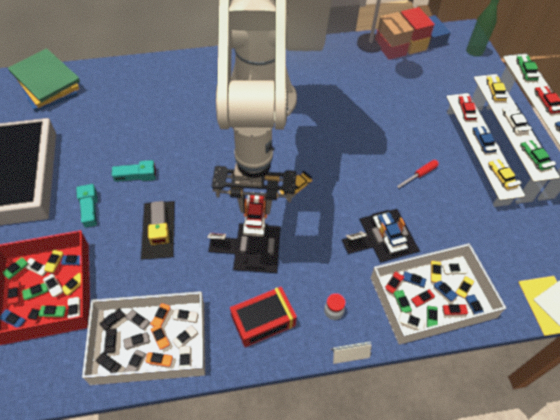

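```bash
python3 -m pendant '[[[0,0,0],[0,0,0],0.3],[[0,0,0],[0,0,0],0.3],[[0,0,0],[0,0,0],0.3],[[0,0,0],[0,0,0],0.3],[[0,0,0],[0,0,0],0.3],[[0,0,0],[0,0,0],0.3]]'
python3 - <<'E'
from h import *
s=state();print(s['joint_vel'].round(4),s['width']*92); print(sign_off())
E
```

```text
t: 19.17
tcp_pos: [0.5776, -0.0985, 0.1778]
orientation: [-0.004, 0.121, 0.993, -0.001]
ft_force: [0.7, 0.3, -1.4]
width: 0.526
[ 0.0004  0.0027  0.0023  0.0016 -0.0032  0.002 ] 48.43149591309036
the job is handed in; nothing more can be done
None
```

The job is handed in at about 19 s of the 61 s allowed. By my checks every step was met, but the interface reports no verdict.

- **Scan:** I held the yellow and grey scanner in front of the red car's ticket for about 1.3 s. I put the ticket centre at about (0.118, 0.006, 0.009–0.018) m in the scanner's frame, inside the limits. The two height figures come from two estimates of the ticket that disagreed by about 9 mm. The label and window never showed together in the wrist picture.
- **Scanner back:** It was laid on its mat and released. The wrist picture showed it lying flat, its origin about 11 mm from the mat's centre.
- **Pinch and lift:** The jaws closed to about 48.4 mm over the catches. That is a little under the 50 mm stated for fully in; I could not read the catch joints directly. I then lifted the car straight up.
- **At hand-in:** The car was held level to within about 0.01 rad by the tool's orientation. Its underside was about 155 mm above the table, worked out from the tool height. Joint speeds were near zero.
- **Everything else:** The last scene picture showed the blue car, jar and screwdriver where they were. The yellow car was partly hidden by the gripper there, but the wrist and side pictures showed it undisturbed.

Short moves often ended several millimetres off, so I corrected from the measured pose before each grasp.

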